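Turn the status sign of the prepared test bars

ROBOT

A 6-joint arm with a two-finger parallel gripper is mounted at the origin on a cart in front of the work surface, level with it; the furniture and walls round the work are solid. World frame = base frame: x ahead of the robot, y to its left, z up, the work surface at z = 0. Lengths are in m, angles in rad, forces in N, time in s.
With the tool pointing down it reaches from about 0.225 to 0.875 m from the base axis. Payload 3.4 kg.
Tool frame: the origin (TCP) lies midway between the tips of the shut fingers; the grasp point (between the pads) lies 19 mm behind it (manip.grasp_offset is the distance from the TCP to the grasp point, in m); x points along the fingers, y is the direction in which the jaws open and shut, and the axes are right-handed (so a half turn about x gives the same grasp; the last joint's range is limited). The gripper opens to 85 mm and grips with 20 to 120 N. Pads are 22 mm wide; open, the fingers measure 114 mm over their backs; the gripper's body (76 mm by 85 mm) begins 54 mm behind the grasp point. The pads swing forward as they close: fully open they stand 13 mm farther back than shut.
Start: joints at [1.211, 0.276, 1.505, -0, 1.361, -0.121], TCP at [0.136, 0.559, 0.231] pointing down, gripper open.
Joint ranges: [-2.89, 2.89], [-0.75, 2.08], [0.22, 2.7], [-1.18, 4.32], [0.11, 2.71], [-2.7, 2.7]. Speed limits (rad/s): [2.57, 2.57, 3.14, 3.14, 3.14, 3.14].

INTERFACE

Orientations are given as a unit quaternion [w, x, y, z].
In Python, from rig import manip gives the robot as it stands.
- The arm moves only by the shell command python3 -m creep 'ROWS' [OPENING] [FORCE]. ROWS is a JSON object of lists of equal length, an entry for each row: "delta_pos": the shift along the tool's x, y, z in cm, a list of three; "dr": the turn, a rotation vector about the tool's x, y, z in rad, a list of three. In form: {"delta_pos": [[dx, dy, dz], ...], "dr": [[rx, ry, rz], ...]}. A call has 1 to 10 rows; each row is the pose to reach, as a shift and turn from the pose commanded when the call began, along the tool's axes at that moment; what a row does not reach only later rows make up. A row lasts 1/10 s, in which the tool goes at most 50 mm and 8.59 degrees, less where a joint would pass 70% of its speed; a pose out of reach is approached as far as the arm can. A call with a gripper value outside its range is refused whole. OPENING is the opening, from -1 (shut) to 1 (fully open), set as the call begins (- or left out, the last holds). The fingers move at their own pace and stop on an object; FORCE is the grip in N (left out, the last holds). Time passes only in rows, so rows that repeat a pose let the fingers close. It gives the time, the measured TCP pose, the force and the opening at its end, in the units of the state.
- manip.get_state(): the state, without advancing time (a new reading comes with each control period).
- manip.get_image(name): name is "scene" or "top"; returns a dict with "pixels" (384x512x3 uint8, blue, green, red), "depth" (384x512 float32, m along the optical axis (not along the pixel's ray), 0 where there is no reading), "intrinsics" (3x3 intrinsics, pixels), "rvec" (rotation vector, rad) and "tvec" (3), from world to camera coordinates, as OpenCV has them. Camera axes: x right, y down, z forward; pixel columns grow to the right and rows downward; lengths in m; the calibration is good to about 2 mm. A picture is of the moment at which its call begins.
- manip.sign_off(): hands the job in, once; it reports no verdict.
The state is a dict: "clock": time; "qpos": joint angles; "qd": joint speeds; "effort": joint torques, N m; "position": TCP position; "ee_rot": TCP orientation; "contact_force": force on the tool from outside, world axes, zero at the start; "moment": the same for the moment, N m; "width": finger opening in m.
Only numpy, scipy, OpenCV 4.12 (cv2) and the standard library are available. Lean on these libraries where they do the work, as an engineer would, in place of code of your own. Each camera call takes 0.05 s, during which the arm holds its last target. There are 200 camera calls.

TASK

Two swivelling two-sided status signs stand side by side, each behind the thing it belongs to. Take the sign behind the slotted black block of standing test bars and turn it half a turn, anticlockwise seen from above, until it meets its stop, so that its face with the crosses looks to the front in place of the face with the rings; then let go of it. Leave the other sign as it is and do not push the block away or tip it.

Things in the scene. Friction and masses are not known exactly. Their poses are not given: they have to be found in the camera images.
- block_stand: Fixed stand of the sign to turn: dark steel foot 80 mm across, behind the specimen block. An identical stand and sign is about 0.2 m to one side, behind a low metal bend support. Origin: centre of the foot's underside, at worktop level on the sign's vertical pivot axis. x points away from the robot, at right angles to the panel at either stop; y to the left, z up.
- block_sign (a joint): Angle of the sign: aluminium panel 110 wide x 70 high x 8 mm, 40 to 110 mm above the worktop, hub tube 20 mm wide at mid-width up to 114 mm. 0: first stop, panel along the stand's y, face with two raised rings to the front. Grows anticlockwise from above to the second stop at pi, two raised crosses to the front. Starts at 0 to 0.25; stays where left (friction 0.03 N m).
- block_sign_peg (a point): On the axis of the sign's turning peg, 136 mm above the worktop. Upright dark sleeve 12 mm thick, free to spin on its pin, 110 to 150 mm above the worktop (lowest 3 mm: 18 mm collar), on the panel's top edge 45 mm from the pivot. In the stand's x, y it goes from (0, -45) round the back through (45, 0) to (0, 45) mm at the second stop. Pinch it from above and carry it round.
- specimen_block: Loose black slotted block, 52 x 100 mm, with thin test bars standing in it up to 90 mm, 0.19 kg, about 150 mm nearer the robot than the stand of its sign, long side roughly towards the robot. Origin: centre of its underside; y is its long side, z up. Not to be moved.
- support_sign_peg (a point): The same point on the turning peg of the other, identical sign, which stands behind the low metal bend support with two rollers. Not to be moved.
There are look-alikes about, which are no part of the job. What is shaped like the block_stand but yellow is not meant.

How it is judged:
At the end, for the whole second after the job is handed in: The sign behind the specimen block stands at its second stop, crosses to the front, within 15 degrees (its peg on the stand's left, less than 11.6 mm behind the pivot) (y of block_sign_peg in the frame of block_stand above 0.03 m and x of block_sign_peg in the frame of block_stand below 0.0116 m); the robot touches nothing.
It fails at once if the other sign is turned (its peg moved by more than 15 mm) (distance of support_sign_peg from where it was at the start of the episode above 0.015 m).
It fails at once if the specimen block is pushed by more than 20 mm or tipped by more than 20 degrees (distance of specimen_block from where it was at the start of the episode above 0.02 m or angle between specimen_block's own z axis and vertical above 0.35 rad).
It also fails if it takes over 42 s, if anything falls off the work surface, if the arm or the gripper's body presses on something with over 40 N, if the wrist force passes 120 N, or if a joint passes its speed limit or range.

## Working session

There is one attempt and no reset: what is moved stays moved. The work goes in short steps, Python scripts to look and compute and a shell command to move; the robot and the scene stay as the last step left them, time stands still between calls to the robot, and variables do not carry over. Pictures are saved under pics/ and viewed, about 8 in all and at most 12, crops included, and the job is handed in when it is done.

```bash
ls; mkdir -p pics
python3 - <<'E'
from rig import manip
import cv2,numpy as np
for n in("scene","top"):
    d=manip.get_image(n); cv2.imwrite(f"pics/{n}0.png",d["pixels"]); np.savez(f"{n}0.npz",**d)
    R=cv2.Rodrigues(np.array(d["rvec"]))[0]; print(n,-R.T@np.array(d["tvec"]).ravel(),d["intrinsics"])
print(manip.get_state())
E
```

```text
pics
scene [ 0.09758989 -1.02796195  1.10788539] [[439.04873625   0.         244.66490151]
 [  0.         439.04873625 191.69529643]
 [  0.           0.           1.        ]]
top [ 0.33758576 -0.23959118  1.22293989] [[379.15708126   0.         251.61004579]
 [  0.         379.15708126 187.34189424]
 [  0.           0.           1.        ]]
{'clock': 0.1, 'qpos': array([ 1.21099647e+00,  2.76573078e-01,  1.50603125e+00,  2.67006919e-05,
        1.36075228e+00, -1.20971235e-01]), 'qd': array([ 0.00089652, -0.00053142, -0.00368752, -0.0006453 , -0.00209987,
        0.00034029]), 'effort': array([ 3.63145256e-03, -4.17708135e+01, -2.46401703e+01, -4.17106912e-04,
        6.01274820e-03,  2.59223981e-06]), 'position': array([0.13582835, 0.55821562, 0.23049283]), 'ee_rot': array([ 0.70191323,  0.08363654,  0.70222811, -0.08484358]), 'contact_force': array([ 0.3574751 , -0.7546056 , -0.25882875]), 'moment': array([ 0.02691773, -0.00313175,  0.03710921]), 'width': 0.08540831650520879}
```

View pics/scene0.png

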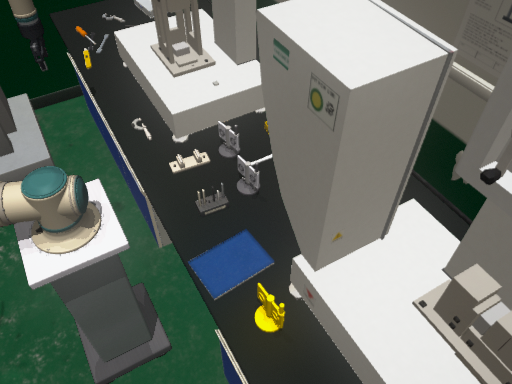

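View pics/top0.png

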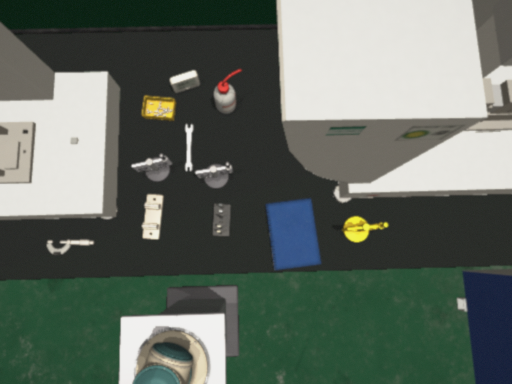

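```bash
cat > h.py <<'E'
import numpy as np,cv2
from rig import manip
def cam(d):
    R=cv2.Rodrigues(np.array(d["rvec"]))[0]; t=np.array(d["tvec"]).ravel(); return np.array(d["intrinsics"]),R,t
def pts(d):
    K,R,t=cam(d); z=d["depth"]; v,u=np.indices(z.shape)
    c=np.stack([(u-K[0,2])/K[0,0]*z,(v-K[1,2])/K[1,1]*z,z],-1); return (c-t)@R
def plane(d,u,v,h):
    K,R,t=cam(d); r=R.T@np.linalg.solve(K,[u,v,1.]); o=-R.T@t; return o+r*(h-o[2])/r[2]
E
python3 - <<'E'
from h import *
T=dict(np.load("top0.npz")); S=dict(np.load("scene0.npz"))
a=cv2.resize(T["pixels"][145:245,125:245],None,fx=5,fy=5,interpolation=2)
b=cv2.resize(S["pixels"][105:220,160:285],None,fx=4,fy=4,interpolation=2)
o=np.zeros((510,1110,3),np.uint8)
o[:500,:600]=a;o[:460,602:1102]=b
cv2.imwrite("pics/c1.png",cv2.resize(o,None,fx=.72,fy=.72,interpolation=3))
P=pts(T)
for nm,(u0,u1,v0,v1) in dict(block=(190,240,155,195),sup=(128,180,145,185)).items():
    Q=P[v0:v1,u0:u1].reshape(-1,3)
    for lo,hi in((.005,.03),(.09,.118),(.125,.17)):
        m=Q[(Q[:,2]>lo)&(Q[:,2]<hi)]
        print(nm,lo,len(m),m.mean(0).round(4),m.min(0).round(3),m.max(0).round(3))
Q=P[200:240,208:235].reshape(-1,3);m=Q[Q[:,2]>.02];print("blk",m.min(0),m.max(0))
E
```

```text
block 0.005 373 [ 0.5759 -0.1379  0.0117] [ 0.521 -0.216  0.005] [ 0.654 -0.056  0.03 ]
block 0.09 158 [ 0.5794 -0.1393  0.1081] [ 0.57  -0.195  0.09 ] [ 0.592 -0.087  0.118]
block 0.125 19 [ 0.5863 -0.1857  0.146 ] [ 0.583 -0.191  0.13 ] [ 0.593 -0.179  0.154]
sup 0.005 343 [0.6017 0.048  0.0123] [ 0.559 -0.021  0.005] [0.691 0.147 0.029]
sup 0.09 164 [0.6073 0.05   0.1073] [ 0.596 -0.003  0.09 ] [0.625 0.102 0.118]
sup 0.125 26 [0.6165 0.0048 0.1444] [0.612 0.    0.125] [0.622 0.011 0.157]
blk [ 0.33758576 -0.23959118  0.02031183] [ 0.4874767  -0.12751974  1.22293989]
```

View pics/c1.png

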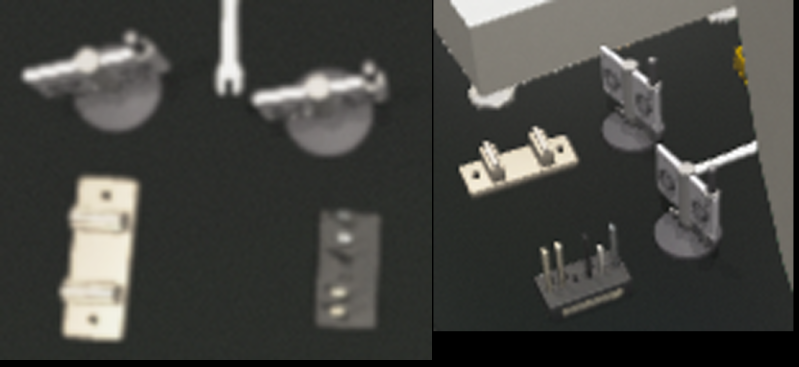

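Run:
```python
from h import *
from scipy.optimize import least_squares
from scipy.spatial.transform import Rotation as Ro
T=dict(np.load("top0.npz")); S=dict(np.load("scene0.npz"))
for nm,D in(("T",T),("S",S)):
    P=pts(D).reshape(-1,3); c=np.array([.579,-.14])
    near=P[(np.hypot(*(P[:,:2]-c).T)<.07)]
    for lo,hi in((.08,.112),(.1125,.122),(.125,.17)):
        m=near[(near[:,2]>lo)&(near[:,2]<hi)]
        if len(m)>3:
            l=cv2.fitLine(m[:,:2].astype(np.float32),cv2.DIST_HUBER,0,.01,.01).ravel() if len(m)>5 else 0
            print(nm,lo,len(m),np.median(m,0).round(4),m.min(0).round(3),m.max(0).round(3),l)
    q=P[(P[:,0]>.3)&(P[:,0]<.85)&(P[:,1]<-.2)&(P[:,1]>-.5)&(P[:,2]>.15)]
    for y in np.arange(-.45,-.2,.05):
        k=q[(abs(q[:,1]-y)<.025)]
        if len(k): print("obst",nm,round(y,2),len(k),k.min(0).round(3),k.max(0).round(3))
    w=P[(P[:,0]>.1)&(P[:,1]>.12)&(P[:,1]<.6)&(P[:,2]>.1)&(P[:,2]<.6)]
    print("box",w.min(0),w.max(0))
# foot circle: top, grey pixels rim
g=cv2.cvtColor(T["pixels"],cv2.COLOR_BGR2GRAY)[150:195,190:240]
b=(g>70).astype(np.uint8); n,L,st,ce=cv2.connectedComponentsWithStats(b)
i=1+np.argmax(st[1:,4]); ct=max(cv2.findContours((L==i).astype(np.uint8),0,1)[0],key=cv2.contourArea)[:,0]+[190,150]
lo=np.array([plane(T,u,v,.008)[:2] for u,v in ct if v>177])
r=least_squares(lambda p:np.hypot(*(lo-p).T)-.04,[.56,-.14]);print("foot",r.x,r.cost,len(lo))
s=manip.get_state();R=Ro.from_quat(s["ee_rot"],scalar_first=True).as_matrix();print(R.round(3))
```

```text
T 0.08 132 [ 0.5774 -0.1322  0.1021] [ 0.57  -0.195  0.08 ] [ 0.588 -0.087  0.112] [ 0.13779214 -0.9904612   0.57846195 -0.14546834]
T 0.1125 52 [ 0.5832 -0.1443  0.115 ] [ 0.572 -0.192  0.113] [ 0.592 -0.097  0.119] [ 0.10573691 -0.9943941   0.5824101  -0.15054204]
T 0.125 19 [ 0.586  -0.1853  0.1481] [ 0.583 -0.191  0.13 ] [ 0.593 -0.179  0.154] [ 0.3236221  0.9461864  0.5864337 -0.1855783]
obst T -0.45 5453 [ 0.52  -0.475  0.228] [ 0.712 -0.425  0.703]
obst T -0.4 5394 [ 0.517 -0.425  0.288] [ 0.712 -0.375  0.704]
obst T -0.35 5204 [ 0.517 -0.375  0.376] [ 0.712 -0.325  0.705]
obst T -0.3 3029 [ 0.52  -0.325  0.53 ] [ 0.714 -0.293  0.706]
obst T -0.25 787 [ 0.338 -0.24   1.223] [ 0.338 -0.24   1.223]
box [0.45487648 0.12035297 0.10001116] [1.12425515 0.53746333 0.40896224]
S 0.08 181 [ 0.58   -0.1481  0.0988] [ 0.57  -0.198  0.08 ] [ 0.598 -0.085  0.112] [ 0.14417411 -0.9895523   0.57996625 -0.14557844]
S 0.1125 30 [ 0.5825 -0.1465  0.1147] [ 0.571 -0.195  0.113] [ 0.594 -0.109  0.121] [ 0.11574418 -0.99327904  0.5830458  -0.15859288]
S 0.125 25 [ 0.5861 -0.19    0.1438] [ 0.583 -0.194  0.126] [ 0.594 -0.181  0.152] [ 0.52304816  0.8523031   0.58718    -0.18852665]
obst S -0.45 4111 [ 0.519 -0.475  0.22 ] [ 0.759 -0.425  0.702]
obst S -0.4 3529 [ 0.516 -0.425  0.283] [ 0.758 -0.375  0.703]
obst S -0.35 2356 [ 0.517 -0.375  0.377] [ 0.733 -0.325  0.704]
obst S -0.3 675 [ 0.52  -0.325  0.527] [ 0.642 -0.295  0.705]
box [0.10007646 0.16200502 0.10002262] [1.1246971  0.5999935  0.49182942]
foot [ 0.58384817 -0.14141833] 2.064004487359218e-05 30
[[-0.001  0.237  0.972]
 [-0.002  0.972 -0.237]
 [-1.    -0.002 -0.   ]]
```

```bash
python3 -m creep '{"delta_pos":[[0,-4,3],[0,-8,6],[0,-12,9],[0,-16,12],[0,-20,14.5],[0,-24,17],[0,-28,20],[0,-32,23],[0,-36,26],[0,-40,29]],"dr":[[0.13,0,0],[0.26,0,0],[0.4,0,0],[0.53,0,0],[0.66,0,0],[0.8,0,0],[0.93,0,0],[1.06,0,0],[1.2,0,0],[1.33,0,0]]}' 1 30
python3 - <<'E'
from h import *
from scipy.spatial.transform import Rotation as Ro
s=manip.get_state();print(s["qpos"],s["position"],Ro.from_quat(s["ee_rot"],scalar_first=True).as_matrix().round(3))
E
```

```text
clock: 1.1
position: [0.3232, 0.0996, 0.2313]
ee_rot: [0.499, 0.501, 0.499, -0.5]
contact_force: [1.1, 0.7, -0.2]
width: 0.0856
[ 9.20511855e-02 -9.58822640e-02  1.92959541e+00  2.82738462e-04
  1.30700141e+00  9.51804620e-02] [0.32317725 0.09962814 0.23134026] [[ 0.001  1.    -0.003]
 [ 0.    -0.003 -1.   ]
 [-1.     0.001 -0.   ]]
```

```bash
python3 -m creep '{"delta_pos":[[0,2,2],[0,5,5.5],[0,8.5,9],[0,12,13],[0,15.5,17],[0,19,20.5],[0,22,24],[0,24.5,26.5],[0,26,28],[0,26.4,28.7]],"dr":[[0,0,0],[0,0,0],[0,0,0],[0,0,0],[0,0,0],[0,0,0],[0,0,0],[0,0,0],[0,0,0],[0,0,0]]}' 0.2
python3 - <<'E'
from h import *
D=manip.get_image("scene"); D2=manip.get_image("top")
a=cv2.resize(D["pixels"][100:215,190:290],None,fx=4,fy=4,interpolation=2)
b=cv2.resize(D2["pixels"][130:230,170:260],None,fx=4,fy=4,interpolation=2)
o=np.zeros((460,770,3),np.uint8);o[:460,:400]=a;o[:400,405:765]=b
cv2.imwrite("pics/c2.png",o);print(manip.get_state()["position"])
E
```

```text
clock: 2.1
position: [0.589, -0.1868, 0.2299]
ee_rot: [0.5, 0.5, 0.5, -0.5]
contact_force: [-0.7, 0.1, -0.5]
width: 0.0511
[ 0.58748893 -0.18546308  0.23035495]
```

View pics/c2.png

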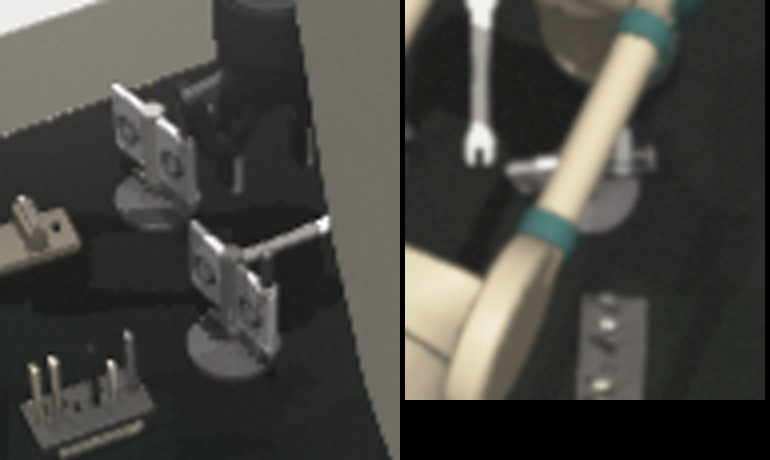

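```bash
python3 -m creep '{"delta_pos":[[2,0,0.1],[4,0,0.1],[6,0,0.1],[8,0,0.1],[9.5,0,0.1],[10.5,0,0.1],[10.8,0,0.1],[10.8,0,0.1]],"dr":[[0,0,0],[0,0,0],[0,0,0],[0,0,0],[0,0,0],[0,0,0],[0,0,0],[0,0,0]]}' 0.2
python3 - <<'E'
from h import *
D=manip.get_image("scene")
cv2.imwrite("pics/c3.png",cv2.resize(D["pixels"][130:205,210:290],None,fx=7,fy=7,interpolation=2));print(manip.get_state()["position"])
E
```

```text
clock: 3.0
position: [0.5874, -0.1854, 0.1235]
ee_rot: [0.501, 0.499, 0.501, -0.499]
contact_force: [0.3, -0.5, 0.1]
width: 0.0512
[ 0.58788211 -0.1857154   0.12401368]
```

View pics/c3.png

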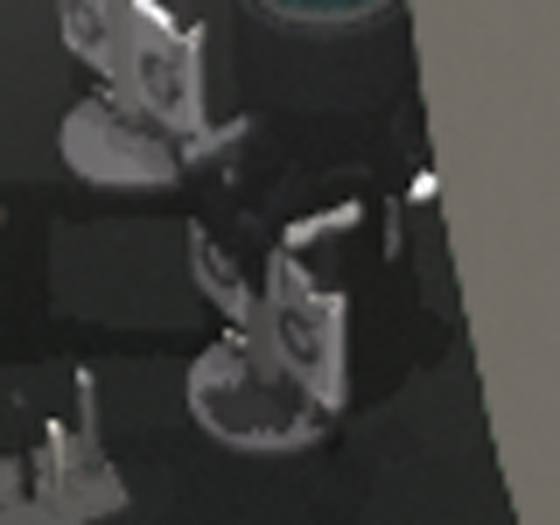

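The peg (about 325,265) stands between the two fingers (265,260 and 392,230). I'll close now.

```bash
python3 -m creep '{"delta_pos":[[0,0,0],[0,0,0],[0,0,0],[0,0,0],[0,0,0],[0,0,0],[0,0,0],[0,0,0]],"dr":[[0,0,0],[0,0,0],[0,0,0],[0,0,0],[0,0,0],[0,0,0],[0,0,0],[0,0,0]]}' -1 25
```

```text
clock: 3.85
position: [0.5882, -0.1862, 0.1239]
ee_rot: [0.501, 0.5, 0.5, -0.499]
contact_force: [-0.4, -0.1, 5.9]
width: 0.0111
```

```bash
python3 -m creep '{"delta_pos":[[-0.2,0.3,-0.05],[-0.2,0.66,-0.14],[-0.2,1.3,-0.37],[-0.2,1.89,-0.7],[-0.2,2.42,-1.11],[-0.2,2.89,-1.59],[-0.2,2.89,-1.59]],"dr":[[0,0,0],[0,0,0],[0,0,0],[0,0,0],[0,0,0],[0,0,0],[0,0,0]]}'
```

```text
clock: 4.55
position: [0.6184, -0.169, 0.1243]
ee_rot: [0.501, 0.5, 0.5, -0.499]
contact_force: [5.0, -3.2, -12.3]
width: 0.0111
```

```bash
python3 -m creep '{"delta_pos":[[0.1,0.5,-0.55],[0.1,0.84,-1.16],[0.1,1.05,-1.8],[0.1,1.16,-2.46],[0.1,1.17,-3.14],[0.1,1.08,-3.81],[0.1,1.08,-3.81]],"dr":[[0,0,0],[0,0,0],[0,0,0],[0,0,0],[0,0,0],[0,0,0],[0,0,0]]}'
```

```text
clock: 5.25
position: [0.6267, -0.1301, 0.1242]
ee_rot: [0.5, 0.5, 0.501, -0.499]
contact_force: [0.3, 0.7, -7.0]
width: 0.0112
```

```bash
python3 -m creep '{"delta_pos":[[0.05,-0.19,-0.64],[0.05,-0.47,-1.25],[0.05,-0.84,-1.81],[0.05,-1.29,-2.32],[0.05,-1.82,-2.75],[0.05,-2.4,-3.09],[0.05,-3.02,-3.34],[0.05,-3.02,-3.34]],"dr":[[0,0,0],[0,0,0],[0,0,0],[0,0,0],[0,0,0],[0,0,0],[0,0,0],[0,0,0]]}'
```

```text
clock: 6.05
position: [0.5959, -0.0982, 0.124]
ee_rot: [0.5, 0.499, 0.501, -0.5]
contact_force: [-1.4, -1.4, -2.0]
width: 0.011
```

```bash
python3 -m creep '{"delta_pos":[[0,-0.39,-0.11],[0,-0.79,-0.18],[0,-1.0,-0.2],[0,-1.0,-0.2]],"dr":[[0,0,0],[0,0,0],[0,0,0],[0,0,0]]}'; python3 -m creep '{"delta_pos":[[0,-0.19,0],[0,-0.19,0]],"dr":[[0,0,0],[0,0,0]]}'; python3 -m creep '{"delta_pos":[[0,-0.2,0],[0,-0.2,0]],"dr":[[0,0,0],[0,0,0]]}'
```

```text
clock: 6.45
position: [0.5868, -0.0965, 0.124]
ee_rot: [0.5, 0.5, 0.501, -0.499]
contact_force: [0.2, -1.3, 0.3]
width: 0.0109
clock: 6.65
position: [0.5853, -0.0965, 0.124]
ee_rot: [0.5, 0.5, 0.5, -0.499]
contact_force: [-0.0, -1.1, -0.9]
width: 0.0108
clock: 6.85
position: [0.5832, -0.0965, 0.124]
ee_rot: [0.501, 0.5, 0.5, -0.499]
contact_force: [-0.1, -0.9, 0.5]
width: 0.0113
```

No stop felt yet; continuing in small steps.

```bash
for i in 1 2 3; do python3 -m creep '{"delta_pos":[[0,-0.25,0],[0,-0.25,0]],"dr":[[0,0,0],[0,0,0]]}'; done
```

```text
clock: 7.05
position: [0.5807, -0.0965, 0.124]
ee_rot: [0.501, 0.5, 0.5, -0.499]
contact_force: [1.5, 0.3, 0.6]
width: 0.0109
clock: 7.25
position: [0.5805, -0.0966, 0.1241]
ee_rot: [0.502, 0.501, 0.499, -0.498]
contact_force: [5.4, 0.1, -3.2]
width: 0.011
clock: 7.45
position: [0.5803, -0.0966, 0.1241]
ee_rot: [0.503, 0.502, 0.498, -0.497]
contact_force: [10.2, 0.4, -5.6]
width: 0.011
```

```bash
python3 -m creep '{"delta_pos":[[0,0.4,0],[0,0.4,0]],"dr":[[0,0,0],[0,0,0]]}'; python3 -m creep '{"delta_pos":[[0,0,0],[0,0,0],[0,0,0],[0,0,0],[0,0,0],[0,0,0]],"dr":[[0,0,0],[0,0,0],[0,0,0],[0,0,0],[0,0,0],[0,0,0]]}' 0.1;  python3 -m creep '{"delta_pos":[[-1,0,0],[-2.5,0,0],[-5,0,0],[-8,0,0],[-11,0,0],[-13,-4,0],[-13,-8,0],[-13,-12,0],[-13,-16,0],[-13,-20,0]],"dr":[[0,0,0],[0,0,0],[0,0,0],[0,0,0],[0,0,0],[0,0,0],[0,0,0],[0,0,0],[0,0,0],[0,0,0]]}'
python3 - <<'E'
from h import *
D=manip.get_image("scene"); D2=manip.get_image("top")
a=cv2.resize(D["pixels"][100:215,190:290],None,fx=4,fy=4,interpolation=2)
b=cv2.resize(D2["pixels"][130:240,120:250],None,fx=3,fy=3,interpolation=2)
o=np.zeros((460,795,3),np.uint8);o[:460,:400]=a;o[:330,402:792]=b
cv2.imwrite("pics/c4.png",o)
for n,d in(("S",D),("T",D2)):
    P=pts(d).reshape(-1,3)
    for k,(cx,cy) in dict(block=(.58,-.097),bold=(.587,-.187),sup=(.6165,.0055)).items():
        m=P[(np.hypot(P[:,0]-cx,P[:,1]-cy)<.02)&(P[:,2]>.125)&(P[:,2]<.16)]
        if len(m):print(n,k,len(m),m.mean(0).round(4))
E
```

```text
clock: 7.65
position: [0.5806, -0.0965, 0.124]
ee_rot: [0.501, 0.5, 0.5, -0.499]
contact_force: [4.4, 0.3, 0.2]
width: 0.0112
clock: 8.25
position: [0.5795, -0.0966, 0.1238]
ee_rot: [0.5, 0.499, 0.501, -0.5]
contact_force: [-1.3, 0.2, 0.1]
width: 0.0465
clock: 9.25
position: [0.3781, -0.0969, 0.2545]
ee_rot: [0.501, 0.499, 0.5, -0.499]
contact_force: [-0.3, -0.1, 0.9]
width: 0.0472
S block 27 [ 0.5785 -0.0989  0.1423]
S sup 28 [0.6176 0.0032 0.1394]
T block 20 [ 0.5781 -0.0969  0.1467]
T sup 25 [0.6169 0.0051 0.144 ]
```

View pics/c4.png

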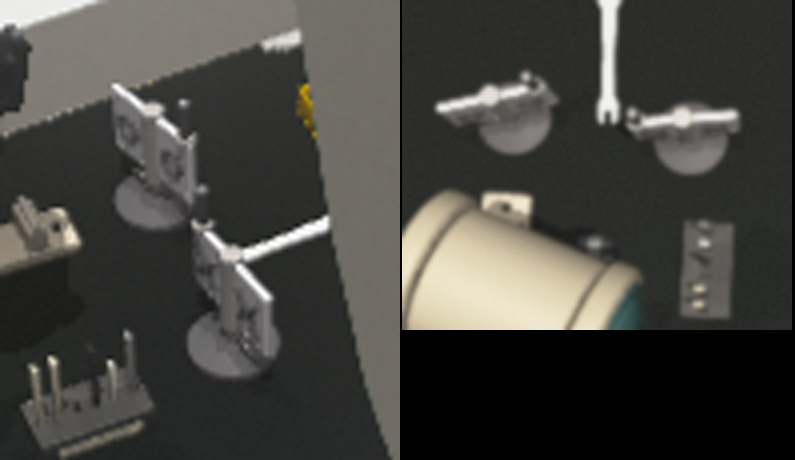

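The sign's peg is now on the left (scene crop 203,205), and its crosses look to the front. The other sign and the block are unchanged, and the arm is clear.

```bash
python3 -c "
from rig import manip
print(manip.get_state()['qd'].round(3));print(manip.sign_off())"
```

```text
[ 0.017  0.06  -0.082  0.029 -0.08   0.022]
the job is handed in; nothing more can be done
None
```

I turned the sign behind the specimen block anticlockwise to its second stop, let go of it and handed the job in. `sign_off` gives no verdict.

- **Stop:** I pinched the peg from above and carried it round. At x ≈ 0.5805 m it stopped moving and the push-back rose to about 10 N, so I took that as the stop. I eased off before opening the gripper.
- **Sign:** after release, both cameras put the peg at about (0.578, -0.098). That is about 43 mm to the left of my estimated pivot and about 4 mm in front of it. The picture shows the crosses to the front.
- **Other sign:** its peg was within about 2 mm of where it started.
- **Block:** it looked unmoved and upright in the last picture; I did not measure it again.
- **Arm:** it was clear of everything, at 0.25 m height with about zero force. It was still settling slightly when I handed in (joint speeds up to 0.08 rad/s), about 9 s into the 42 s allowed.

No check failed. The only mismatch was my first pivot estimate, about 1.5 mm off. It caused about 6 N sideways early in the arc, and I corrected it on the way. I did not measure the stand's own yaw, so the position is judged from feeling the stop and from the pictures.

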